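# Find the full jar by feel and bring it to the front lip

### The arm

A 6-joint arm with a two-finger parallel gripper is mounted at the origin on a cart in front of the work surface, level with it; the furniture and walls round the work are solid. World frame = base frame: x ahead of the robot, y to its left, z up, the work surface at z = 0. Lengths are in mm, angles in rad, forces in N, time in s.
With the tool pointing down it reaches from about 375 to 925 mm from the base axis. Payload 5.7 kg.
Tool frame: the origin (TCP) lies on the centre line of the jaws, within the pads' length; the fingertips stand r.tips_ahead ahead of it and the grasp point (between the pads) lies 11 mm behind it (r.tips_ahead is the distance from the TCP to the fingertips, in mm); z points along the fingers, y is the line along which they close (so a half turn about z gives the same grasp; the last joint's range is limited). The gripper opens to 88 mm and grips with 3 to 60 N. Pads are 20 mm wide; open, the fingers measure 115 mm over their backs; the gripper's body (75 mm by 178 mm) begins 61 mm behind the grasp point.
Start: joints at [-1.268, 0.359, 1.51, -0, 1.272, -0.115], TCP at [243.432, -548.365, 230.623] pointing down, gripper open.
Joint ranges: [-2.97, 2.97], [-1.01, 2.36], [0.21, 2.38], [-0.96, 4.11], [0.2, 2.71], [-2.98, 2.98]. Speed limits (rad/s): [2.39, 2.39, 3.14, 3.14, 3.14, 3.14].

### API

Orientations are given as a unit quaternion [x, y, z, w].
In Python, from bench import monitor, snapshot, camera_model, r, regions_of gives the robot as it stands.
- The arm moves only by the tool carry_out, never from a script. Its arguments are lists of equal length, an entry for each row: "dp": the shift along the tool's x, y, z in mm, a list of three; "angular": the turn, a rotation vector about the tool's x, y, z in degrees, a list of three; "claw": the closure, from -1 (fully open) to 1 (shut). A call has 1 to 8 rows; each row is the pose to reach, as a shift and turn from the pose commanded when the call began, along the tool's axes at that moment; what a row does not reach only later rows make up. A row lasts 1/10 s, in which the tool goes at most 50 mm and 8.59 degrees, less where a joint would pass 70% of its speed; a pose out of reach is approached as far as the arm can. A call with a gripper value outside its range is refused whole. The fingers move at their own pace and stop on an object; "newtons" is the grip in N (left out, the last holds). Time passes only in rows, so rows that repeat a pose let the fingers close. It gives the time, the measured TCP pose, the force, the opening and the grip force at its end, in the units of the state.
- monitor.get_state(): the state, without advancing time (a new reading comes with each control period).
- snapshot(name): name is "scene" or "top" or "wrist"; returns (picture, depth): 400x640x3 uint8, red, green, blue; 400x640 float32, mm along the optical axis (not along the pixel's ray), 0 where there is no reading.
- camera_model(name): a dict with "camera_matrix" (3x3 intrinsics, pixels), "R" (3x3) and "t" (3): a world point X has camera coordinates R X + t; the wrist camera has in their place "T_tool_cam" (4x4, takes a point from camera to tool coordinates, whose origin is the TCP and whose axes are the flange's). Camera axes: x right, y down, z forward; pixel columns grow to the right and rows downward; lengths in mm; the calibration is good to about 2 mm. A picture is of the moment at which its call begins: read the wrist's pose just before it. camera_model takes no time and is no camera call.
- r.hand_in(): hands the job in; it is judged then, once.
Trained networks look in the newest picture that a camera, given by its name, has taken for a name from the list of things; names that differ only in an ending like _2 or _b are one class to them, and where a whole thing is asked for, a point or a joint stands for the part that bears it (a point fixed in the world has none). Each returns a list of dicts, best first, with "conf" (0 to 1); they miss things now and then, are a little off and sometimes report something else, mostly with a low value. They report only what shows in the picture. A call takes as long as a camera call.
- regions_of(camera, target): "pixels" (400x640 bool, what is visible of it) and "bbox" ([left, top, right, bottom] in pixels, round what is visible of it).
The state is a dict: "clock": time; "joints": joint angles; "joint_vel": joint speeds; "joint_efforts": joint torques, N m; "tcp_pos": TCP position; "ee_rot": TCP orientation; "force": force on the tool from outside, world axes, zero at the start; "moment": the same for the moment, N m; "width": finger opening in mm; "gripper_force": force on a finger pad.
Only numpy, scipy, OpenCV 4.12 (cv2) and the standard library are available. Lean on these libraries where they do the work, as an engineer would, in place of code of your own. Each camera call takes 0.05 s, during which the arm holds its last target. There are 200 camera calls.

### The job

One of the three lidded jars on the metal board is full and the other two are empty. Nudge them to feel which one is heavy, then draw the full jar toward the robot until it stands upright against the board's raised front lip. Leave the two empties standing within a few centimetres of where they were, and leave the pen and the peeler lying between the jars.

Things in the scene. Friction and masses are not known exactly. Their poses are not given: they have to be found in the camera images.
- board: flat grey-painted metal board, fixed to the table, 360 mm (x) by 600 mm (y), 6 mm thick. Origin: centre of its underside; x points away from the robot toward the back edge, y left. The jars stand in a row across it, 195 mm apart (each within 14 mm sideways), clear of the front lip by 99 to 179 mm
- lip (a point): middle of the inner (back) face of the board's raised front lip, at the height of the board's upper surface; axes as the board's. The lip runs the board's whole width along y, stands 20 mm above the board's surface and is 15 mm thick. A jar against it has its centre 56 mm behind this face
- jar_left: the left (+y) jar of three alike: round, opaque white, 112 mm diameter, 90 mm high, grey screw lid that stays on. Origin: centre of its underside, z up. Empty it weighs about 0.14 kg; the full one 0.7 to 0.95 kg. Sliding on the board takes roughly 0.5 to 0.7 times the weight (alike for all three), so the full one drags at least four times as hard
- jar_middle: the middle jar of three alike: round, opaque white, 112 mm diameter, 90 mm high, grey screw lid that stays on. Origin: centre of its underside, z up. Empty it weighs about 0.14 kg; the full one 0.7 to 0.95 kg. Sliding on the board takes roughly 0.5 to 0.7 times the weight (alike for all three), so the full one drags at least four times as hard
- jar_right: the right (-y) jar of three alike: round, opaque white, 112 mm diameter, 90 mm high, grey screw lid that stays on. Origin: centre of its underside, z up. Empty it weighs about 0.14 kg; the full one 0.7 to 0.95 kg. Sliding on the board takes roughly 0.5 to 0.7 times the weight (alike for all three), so the full one drags at least four times as hard
- pen: felt pen, 135 x 17 x 16 mm, lying on the board along its x between the left and the middle jars' lanes; origin: centre of its underside
- peeler: peeler with a yellow handle, 171 x 22 x 20 mm, lying on the board along its x between the middle and the right jars' lanes; origin: centre of its underside

How it is judged:
By the outcome, as a careful person would: the job done as asked, in the order asked, and still so for the second after the job is handed in, with the robot touching nothing.
It also fails if it takes over 64 s, if anything falls off the work surface, if the arm or the gripper's body presses on something with over 40 N, if the wrist force passes 120 N, or if a joint passes its speed limit or range.

## Working session

There is one attempt and no reset: what is moved stays moved. The work goes in short steps, Python scripts to look and compute and a tool call to move; the robot and the scene stay as the last step left them, time stands still between calls to the robot, and variables do not carry over. Pictures are saved under pics/ and viewed, at most 10 in all, crops included, and the job is handed in when it is done.

Besides the shell and the picture viewer there is one more tool, called as name(argument=value, ...) on one line, values as JSON. carry_out: Moves the arm, as the interface text tells. Its arguments: {"type":"object","properties":{"dp":{"type":"array"},"angular":{"type":"array"},"claw":{"type":"array"},"newtons":{"type":"number"}},"required":["dp","angular","claw"]}

```bash
mkdir -p pics; ls
cat > h.py <<'E'
import numpy as np, cv2
from bench import monitor, snapshot, camera_model, r, regions_of
def cloud(cam, depth, mask):
    m=camera_model(cam); K=np.array(m["camera_matrix"]); R=np.array(m["R"]); t=np.array(m["t"]).ravel()
    v,u=np.nonzero(mask&(depth>0)); z=depth[v,u]
    c=np.stack([(u-K[0,2])/K[0,0]*z,(v-K[1,2])/K[1,1]*z,z],1)
    return (c-t)@R
E
python3 - <<'E'
from h import *
for cam in ("top","scene"):
    p,d=snapshot(cam); cv2.imwrite(f"pics/{cam}1.png",p[...,::-1])
    for n in ("jar_left","pen","peeler","board"):
        for o in regions_of(cam,n)[:4]:
            c=cloud(cam,d,o["pixels"]); 
            if len(c)==0: continue
            zt=np.percentile(c[:,2],95); k=c[c[:,2]>zt-6] if n!="board" else c
            print(cam,n,round(o["conf"],2),o["bbox"],"med",np.median(c,0).round(),"top",k.min(0).round(),k.max(0).round(),((np.percentile(k,1,axis=0)+np.percentile(k,99,axis=0))/2).round(1))
s=monitor.get_state(); print(s); print(r.tips_ahead)
E
```

```text
pics
top jar_left 0.8 [206.8, 136.3, 271.3, 197.7] med [579. 181.  95.] top [528. 131.  92.] [639. 242. 101.] [582.9 186.3  95.8]
top pen 0.59 [281.1, 168.2, 290.5, 232.2] med [510.  92.  21.] top [453.  86.  18.] [584.  99.  27.] [518.3  92.6  21.9]
top peeler 0.9 [372.6, 171.1, 381.1, 250.8] med [496. -99.  20.] top [ 420. -111.   18.] [586. -90.  27.] [ 498.1 -100.1   22.1]
top board 0.84 [190.5, 99.1, 477.7, 278.8] med [519.  -3.   7.] top [ 367. -313.   -3.] [746. 299. 100.] [557.7  -6.9  15.5]
top board 0.74 [313.2, 134.2, 366.7, 196.6] med [590. -16.  95.] top [538. -71.   3.] [649.  43. 101.] [591.8 -16.1  59.7]
scene jar_left 0.72 [214.5, 195.6, 269.5, 261.2] med [555. 206.  87.] top [290. 133.  89.] [637. 449. 317.] [471.4 291.  202.5]
scene jar_left 0.47 [313.0, 132.2, 350.5, 174.6] med [ 588. -179.   74.] top [ 552. -264.   89.] [ 662. -154.   97.] [ 606.3 -207.9   92.5]
scene jar_left 0.3 [196.5, 147.7, 419.9, 316.2] med [463.  44.   5.] top [ 365. -299.   19.] [588. 291.  96.] [ 3.829e+02 -2.000e-01  2.290e+01]
scene pen 0.74 [273.5, 215.4, 320.1, 242.8] med [507.  96. 
[... 349 characters left out ...]
y([-1.26812127e+00,  3.58839640e-01,  1.51042611e+00, -7.04488502e-06,
        1.27248824e+00, -1.15087884e-01]), 'joint_vel': array([-5.81150985e-05, -3.08216558e-04,  2.87654291e-04, -6.29955035e-04,
       -1.43155284e-05, -9.50376629e-04]), 'joint_efforts': array([ 7.09521555e-04, -5.14895940e+01, -2.70879114e+01,  6.75501837e-02,
        2.62586394e-02, -5.66649874e-05]), 'tcp_pos': array([ 243.41425166, -548.35837924,  230.58919133]), 'ee_rot': array([ 9.78263254e-01,  2.07366824e-01, -1.09072725e-05, -8.00005339e-05]), 'force': array([-0.55677915, -0.76212702,  0.50759724]), 'moment': array([ 0.01064177, -0.03536268, -0.01465297]), 'gripper_force': 0.0, 'width': 87.87927448367643}
8.0
```

View pics/top1.png

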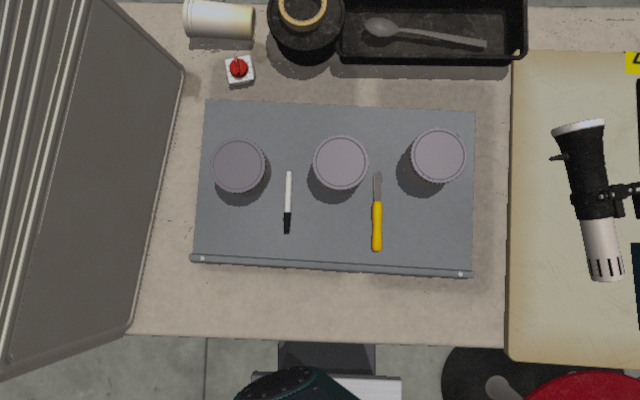

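View pics/scene1.png

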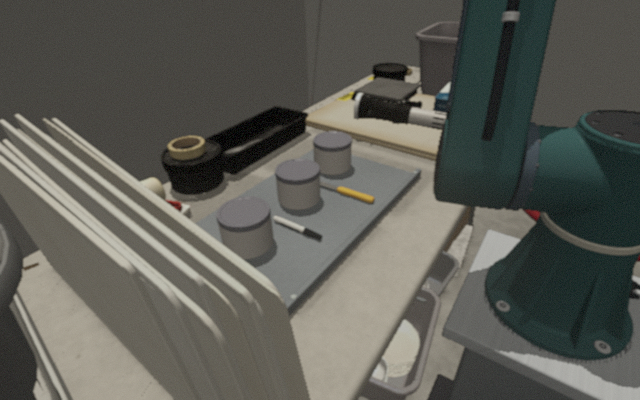

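```bash
cat >> h.py <<'E'
def jars():
    p,d=snapshot("top"); C=cloud("top",d,d>0)
    k=C[(C[:,2]>85)&(C[:,2]<108)&(C[:,0]>380)&(C[:,0]<740)&(abs(C[:,1])<320)]
    out=[]
    lab=np.zeros((400,700),np.uint8)
    lab[(k[:,0]-370).astype(int),(k[:,1]+350).astype(int)]=255
    lab=cv2.morphologyEx(lab,cv2.MORPH_CLOSE,np.ones((7,7)))
    n,l,s,c=cv2.connectedComponentsWithStats(lab)
    for i in range(1,n):
        if s[i,4]>4000:
            cs,_=cv2.findContours((l==i).astype(np.uint8),0,1); (y,x),rad=cv2.minEnclosingCircle(max(cs,key=len))
            out.append((round(x+370,1),round(y-350,1),round(rad,1),s[i].tolist()))
    return p,C,out
E
python3 - <<'E'
from h import *
p,C,o=jars(); print(*o,sep="\n")
# board: surface, lip
for y0 in (-250,-150,0,60,130,250):
    q=C[(abs(C[:,1]-y0)<15)&(C[:,0]>330)&(C[:,0]<480)]
    print(y0,[(x,round(float(np.median(q[(q[:,0]>=x)&(q[:,0]<x+5),2])),1)) for x in range(345,425,5) if ((q[:,0]>=x)&(q[:,0]<x+5)).any()])
E
```

```text
(582.7, 186.2, 56.8, [480, 157, 112, 112, 9678])
(593.4, -17.2, 56.7, [277, 167, 112, 113, 9566])
(611.8, -209.4, 57.4, [85, 185, 112, 112, 9693])
-250 [(345, 0.6), (350, 0.8), (355, 0.6), (360, 0.4), (365, 0.4), (370, 25.7), (375, 26.5), (380, 26.4), (385, 7.3), (390, 6.5), (395, 7.0), (400, 6.9), (405, 6.4), (410, 7.0), (415, 7.0), (420, 6.1)]
-150 [(345, 0.6), (350, 0.3), (355, 0.0), (360, 0.4), (365, 0.1), (370, 12.9), (375, 27.1), (380, 26.6), (385, 23.7), (390, 6.4), (395, 6.9), (400, 7.2), (405, 6.6), (410, 6.0), (415, 6.3), (420, 5.7)]
0 [(345, 1.6), (350, 0.5), (355, 0.4), (360, 0.5), (365, 0.5), (370, 0.9), (375, 2.3), (380, 26.4), (385, 26.6), (390, 25.8), (395, 6.6), (400, 7.2), (405, 6.8), (410, 6.9), (415, 6.6), (420, 6.8)]
60 [(345, 0.7), (350, 1.2), (355, 1.2), (360, 0.7), (365, 1.2), (370, 0.4), (375, 0.3), (380, 26.0), (385, 26.6), (390, 25.8), (395, 6.7), (400, 6.9), (405, 6.6), (410, 6.5), (415, 6.5), (420, 6.6)]
130 [(345, 1.2), (350, 0.6), (355, 1.0), (360, 1.3), (365, 0.8), (370, 0.9), (375, 0.3), (380, 24.3), (385, 26.5), (390, 26.9), (395, 21.0), (400, 7.2), (405, 7.0), (410, 7.2), (415, 6.8), (420, 7.2)]
250 [(345, 0.9), (350, 0.4), (355, 0.6), (360, 0.8), (365, 0.9), (370, 0.8), (375, 1.2), (380, 0.7), (385, 25.8), (390, 26.8), (395, 26.4), (400, 7.7), (405, 6.6), (410, 6.7), (415, 7.2), (420, 6.8)]
```

The top picture shows the three lids at (239,165), (340,162) and (438,156). The pen is near (288,200), the peeler near (377,210), and the lip is along row ~265. The scene view matches: nothing stands behind the jars on the board. I'll pull from behind each jar with two half-open fingers, starting with the right one.

```bash
cat >> h.py <<'E'
from scipy.spatial.transform import Rotation as Ro
def go(x,y,z,yaw=-1.7):
    s=monitor.get_state(); R=Ro.from_quat(s["ee_rot"]); T=Ro.from_euler('z',yaw,degrees=True)*Ro.from_euler('x',180,degrees=True)
    print((x,y,z),"dp",R.inv().apply(np.array([x,y,z])-s["tcp_pos"]).round(1),"rot",np.degrees((R.inv()*T).as_rotvec()).round(2),"F",s["force"].round(2),"w",round(s["width"],1))
E
python3 - <<'E'
from h import *
for t in ((500,-400,230),(699,-212,200),(699,-212,38)): go(*t)
p,C,o=jars()
for n,a,b,c,d in (("flash",450,700,-650,-380),("tray",745,900,-320,60),("back",745,900,60,250)):
    q=C[(C[:,0]>a)&(C[:,0]<b)&(C[:,1]>c)&(C[:,1]<d)]; print(n,np.percentile(q[:,2],99.5).round())
E
```

```text
(500, -400, 230) dp [294.7 -31.5   0.6] rot [-1.000e-02  0.000e+00  2.564e+01] F [-0.53  0.5   0.45] w 88.0
(699, -212, 200) dp [ 552.9 -122.5   30.6] rot [-1.000e-02  0.000e+00  2.564e+01] F [-0.53  0.5   0.45] w 88.0
(699, -212, 38) dp [ 552.8 -122.5  192.6] rot [-1.000e-02  0.000e+00  2.564e+01] F [-0.53  0.5   0.45] w 88.0
flash 143.0
tray 122.0
back 124.0
```

carry_out(dp=[[50,-11,2],[100,-22,5],[150,-33,8],[200,-44,10],[250,-55,13],[300,-66,16],[350,-77,19],[350,-77,19]], angular=[[0,0,4],[0,0,8],[0,0,12],[0,0,16],[0,0,20],[0,0,24],[0,0,25.64],[0,0,25.64]], claw=[-0.36,-0.36,-0.36,-0.36,-0.36,-0.36,-0.36,-0.36], newtons=20)

```text
clock: 1.4
tcp_pos: [535.8, -332.4, 211.3]
ee_rot: [1.0, -0.013, 0.001, -0.001]
force: [-0.0, -0.6, -0.1]
width: 59.6
gripper_force: 0.0
```

Run:
```python
from h import *
for t in ((699,-212,200),(699,-212,38)): go(*t)
```

```text
(699, -212, 200) dp [ 159.9 -124.6   11.8] rot [-0.08 -0.09  0.2 ] F [-0.01 -0.59 -0.12] w 59.6
(699, -212, 38) dp [ 159.7 -124.4  173.8] rot [-0.08 -0.09  0.2 ] F [-0.01 -0.59 -0.12] w 59.6
```

carry_out(dp=[[38,-30,3],[76,-60,6],[114,-90,9],[152,-119,12],[160,-125,12],[160,-125,55],[160,-125,95],[160,-125,130]], angular=[[0,0,0],[0,0,0],[0,0,0],[0,0,0],[0,0,0],[0,0,0],[0,0,0],[0,0,0]], claw=[-0.36,-0.36,-0.36,-0.36,-0.36,-0.36,-0.36,-0.36])

```text
clock: 2.2
tcp_pos: [694.5, -216.6, 80.1]
ee_rot: [1.0, -0.015, -0.001, 0.0]
force: [-0.1, -0.4, -0.8]
width: 59.7
gripper_force: 0.0
```

carry_out(dp=[[0,0,25],[0,0,44],[0,0,44],[0,0,44]], angular=[[0,0,0],[0,0,0],[0,0,0],[0,0,0]], claw=[-0.36,-0.36,-0.36,-0.36])

```text
clock: 2.6
tcp_pos: [695.2, -216.7, 37.9]
ee_rot: [1.0, -0.015, -0.0, 0.0]
force: [-0.1, -0.5, 0.3]
width: 59.2
gripper_force: 0.0
```

Run:
```python
from h import *
go(671,-211,38)
p,d=snapshot("wrist"); cv2.imwrite("pics/w1.png",p[...,::-1])
```

```text
(671, -211, 38) dp [-24.3  -5.   -0.1] rot [ 0.    0.04 -0.03] F [-0.07 -0.5   0.3 ] w 59.2
```

View pics/w1.png

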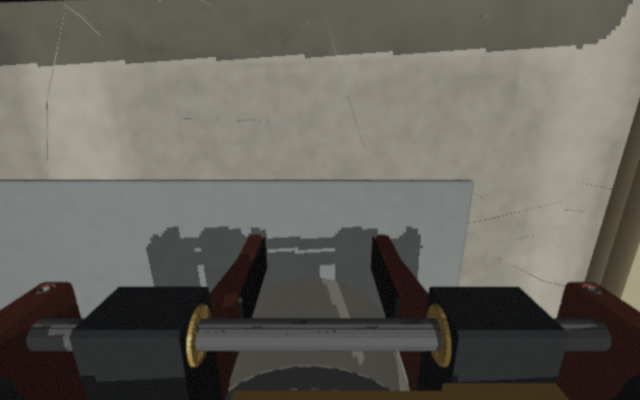

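The wrist picture shows both fingers clear behind the right jar, with its lid at the bottom centre near (320,380), and nothing in the way. Next I'll nudge it slowly.

carry_out(dp=[[-10,-5,0],[-16,-5,0],[-19,-5,0],[-22,-5,0],[-24,-5,0],[-26,-5,0],[-28,-5,0],[-30,-5,0]], angular=[[0,0,0],[0,0,0],[0,0,0],[0,0,0],[0,0,0],[0,0,0],[0,0,0],[0,0,0]], claw=[-0.36,-0.36,-0.36,-0.36,-0.36,-0.36,-0.36,-0.36])

```text
clock: 3.45
tcp_pos: [666.2, -210.1, 37.7]
ee_rot: [1.0, -0.015, 0.0, 0.0]
force: [0.5, -1.0, 0.5]
width: 59.5
gripper_force: 0.4
```

carry_out(dp=[[-2,0,0],[-4,0,0]], angular=[[0,0,0],[0,0,0]], claw=[-0.36,-0.36])

```text
clock: 3.65
tcp_pos: [662.0, -209.8, 37.7]
ee_rot: [1.0, -0.015, 0.0, -0.0]
force: [1.3, -0.8, 0.3]
width: 59.9
gripper_force: 0.5
```

Run:
```python
from h import *
go(671,-211,38); print(*jars()[2],sep="\n"); print(monitor.get_state()["force"])
```

```text
(671, -211, 38) dp [ 9.   0.9 -0.3] rot [-0.   -0.02 -0.01] F [ 1.34 -0.77  0.28] w 59.9

[1.15582337 0.70292149 0.7351995 ]
```

carry_out(dp=[[-2,0,0],[-4,0,0],[-6,0,0]], angular=[[0,0,0],[0,0,0],[0,0,0]], claw=[-0.36,-0.36,-0.36])

```text
clock: 4.0
tcp_pos: [655.8, -209.5, 37.7]
ee_rot: [1.0, -0.015, 0.0, -0.0]
force: [1.0, -0.2, 0.0]
width: 59.9
gripper_force: 0.5
```

Run:
```python
from h import *
p,C,o=jars(); print(o); cv2.imwrite("pics/t2.png",p[...,::-1])
```

```text
[]
```

View pics/t2.png

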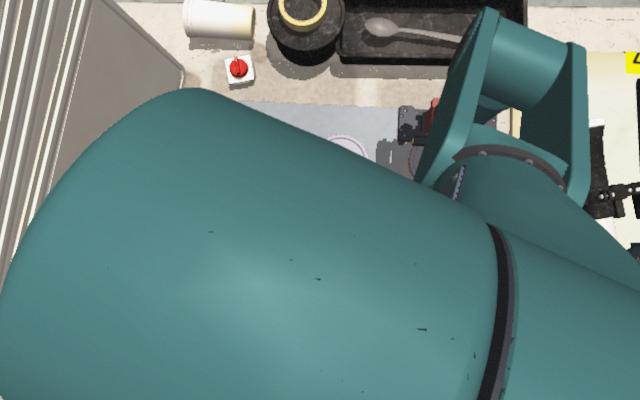

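The arm blocks the top view, with only the hand visible near (420,125). Contact (pad force 0.5 N) moved with a drag of about 1 N, so the right jar is empty. On to the middle one.

carry_out(dp=[[25,0,0],[30,0,-40],[30,0,-80],[28,-30,-100],[25,-80,-100],[20,-130,-100],[17,-175,-100],[17,-190,-100]], angular=[[0,0,0],[0,0,0],[0,0,0],[0,0,0],[0,0,0],[0,0,0],[0,0,0],[0,0,0]], claw=[-0.36,-0.36,-0.36,-0.36,-0.36,-0.36,-0.36,-0.36])

```text
clock: 4.85
tcp_pos: [677.0, -15.6, 137.5]
ee_rot: [1.0, -0.013, -0.001, -0.001]
force: [-0.4, -0.3, -0.0]
width: 60.1
gripper_force: 0.0
```

carry_out(dp=[[0,0,0],[0,0,0]], angular=[[0,0,0],[0,0,0]], claw=[-0.36,-0.36])

```text
clock: 5.05
tcp_pos: [678.6, -21.1, 137.6]
ee_rot: [1.0, -0.015, -0.0, 0.0]
force: [0.1, -0.4, 0.1]
width: 59.7
gripper_force: 0.0
```

Run:
```python
from h import *
go(678,-20,38)
```

```text
(678, -20, 38) dp [-0.6 -1.2 99.6] rot [0.05 0.01 0.02] F [ 0.08 -0.41  0.09] w 59.7
```

carry_out(dp=[[0,-1,40],[0,-1,75],[0,-1,99],[0,-1,99],[-12,-1,99],[-17,-1,99],[-20,-1,99],[-22,-1,99]], angular=[[0,0,0],[0,0,0],[0,0,0],[0,0,0],[0,0,0],[0,0,0],[0,0,0],[0,0,0]], claw=[-0.36,-0.36,-0.36,-0.36,-0.36,-0.36,-0.36,-0.36])

```text
clock: 5.85
tcp_pos: [657.3, -19.2, 39.8]
ee_rot: [1.0, -0.015, 0.001, 0.0]
force: [-0.1, 0.7, -0.2]
width: 59.8
gripper_force: 0.0
```

carry_out(dp=[[-2,0,0],[-4,0,0],[-6,0,0],[-8,0,0]], angular=[[0,0,0],[0,0,0],[0,0,0],[0,0,0]], claw=[-0.36,-0.36,-0.36,-0.36])

```text
clock: 6.25
tcp_pos: [649.1, -18.4, 38.9]
ee_rot: [1.0, -0.015, 0.001, 0.0]
force: [1.6, -0.3, 0.1]
width: 59.6
gripper_force: 0.5
```

carry_out(dp=[[-2,0,0],[-4,0,0],[-6,0,0]], angular=[[0,0,0],[0,0,0],[0,0,0]], claw=[-0.36,-0.36,-0.36])

```text
clock: 6.55
tcp_pos: [642.8, -18.1, 38.8]
ee_rot: [1.0, -0.015, 0.0, -0.0]
force: [2.6, 0.2, 1.2]
width: 59.8
gripper_force: 0.8
```

carry_out(dp=[[-2,0,0]], angular=[[0,0,0]], claw=[-0.36])

```text
clock: 6.65
tcp_pos: [640.8, -18.0, 38.8]
ee_rot: [1.0, -0.015, 0.0, -0.0]
force: [2.1, 0.6, 1.5]
width: 59.8
gripper_force: 0.9
```

carry_out(dp=[[-2,0,0]], angular=[[0,0,0]], claw=[-0.36])

```text
clock: 6.75
tcp_pos: [638.7, -18.0, 38.8]
ee_rot: [1.0, -0.015, 0.0, -0.0]
force: [1.9, -1.1, 1.7]
width: 59.6
gripper_force: 1.0
```

Run:
```python
from h import *
go(668,-20,38)
p,d=snapshot("scene"); cv2.imwrite("pics/s2.png",cv2.resize(p[90:330,150:470,::-1],None,fx=2.4,fy=2.4))
for i in range(4): snapshot("wrist"); s=monitor.get_state(); print(s["force"].round(2), s["gripper_force"])
```

```text
(668, -20, 38) dp [29.4  1.1  0.8] rot [-0.01 -0.03 -0.  ] F [ 1.88 -1.11  1.66] w 59.6
[1.06 0.33 0.87] 0.7574768384270669
[ 1.66 -1.14  1.17] 0.6912115514350603
[ 0.8  -0.45  1.25] 0.6380580119520118
[-0.02  0.2   0.83] 0.5910161817293513
```

View pics/s2.png

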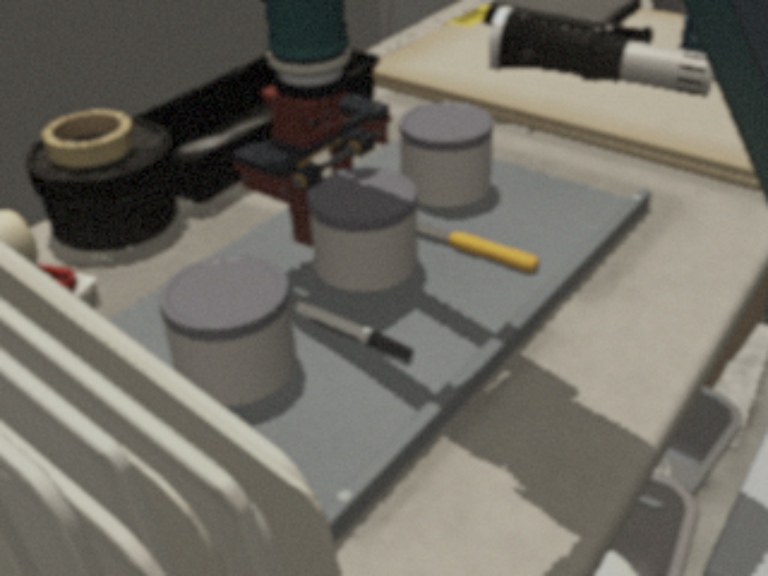

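The scene crop shows all three jars upright, with the fingers behind the middle one near (320,220). The middle reading of about 2 N is between the two classes, so I'll feel the left jar to compare.

carry_out(dp=[[25,0,0],[30,0,-40],[30,0,-80],[28,-30,-100],[26,-80,-100],[24,-130,-100],[23,-175,-100],[23,-202,-100]], angular=[[0,0,0],[0,0,0],[0,0,0],[0,0,0],[0,0,0],[0,0,0],[0,0,0],[0,0,0]], claw=[-0.36,-0.36,-0.36,-0.36,-0.36,-0.36,-0.36,-0.36])

```text
clock: 7.8
tcp_pos: [666.1, 186.6, 138.2]
ee_rot: [1.0, -0.014, -0.001, -0.0]
force: [0.4, 0.0, -0.9]
width: 59.3
gripper_force: 0.0
```

carry_out(dp=[[0,0,0],[0,0,0],[0,0,40],[0,0,75],[0,0,100],[0,0,100]], angular=[[0,0,0],[0,0,0],[0,0,0],[0,0,0],[0,0,0],[0,0,0]], claw=[-0.36,-0.36,-0.36,-0.36,-0.36,-0.36])

```text
clock: 8.4
tcp_pos: [664.0, 180.6, 34.4]
ee_rot: [1.0, -0.016, -0.004, 0.001]
force: [0.4, -0.3, -0.5]
width: 59.7
gripper_force: 0.0
```

carry_out(dp=[[-10,0,0],[-16,0,0],[-20,0,0],[-22,0,0],[-24,0,0],[-26,0,0]], angular=[[0,0,0],[0,0,0],[0,0,0],[0,0,0],[0,0,0],[0,0,0]], claw=[-0.36,-0.36,-0.36,-0.36,-0.36,-0.36])

```text
clock: 9.0
tcp_pos: [641.8, 184.2, 39.3]
ee_rot: [1.0, -0.015, 0.0, -0.0]
force: [1.0, 0.5, 0.2]
width: 59.5
gripper_force: 0.0
```

carry_out(dp=[[-2,0,0],[-4,0,0]], angular=[[0,0,0],[0,0,0]], claw=[-0.36,-0.36])

```text
clock: 9.2
tcp_pos: [638.9, 184.4, 39.0]
ee_rot: [1.0, -0.015, 0.001, -0.0]
force: [3.4, 1.3, -2.4]
width: 59.6
gripper_force: 2.1
```

carry_out(dp=[[-2,0,0],[-4,0,0]], angular=[[0,0,0],[0,0,0]], claw=[-0.36,-0.36])

```text
clock: 9.4
tcp_pos: [634.9, 184.3, 39.0]
ee_rot: [1.0, -0.015, 0.001, -0.0]
force: [4.4, 0.3, -1.6]
width: 59.6
gripper_force: 2.2
```

carry_out(dp=[[-2,0,0],[-4,0,0]], angular=[[0,0,0],[0,0,0]], claw=[-0.36,-0.36])

```text
clock: 9.6
tcp_pos: [630.3, 184.4, 38.9]
ee_rot: [1.0, -0.015, 0.001, -0.0]
force: [5.1, -0.3, 0.7]
width: 59.5
gripper_force: 2.3
```

Run:
```python
from h import *
go(500,184,38)
```

```text
(500, 184, 38) dp [-130.3    4.3    0.7] rot [-0.01 -0.09  0.  ] F [ 5.06 -0.3   0.65] w 59.5
```

The left jar drags a steady 5 N, so it is the full one. Now I'll draw it in.

carry_out(dp=[[-6,0,0],[-13,0,0],[-20,0,0],[-27,0,0],[-34,0,0],[-41,0,0],[-48,0,0],[-54,0,0]], angular=[[0,0,0],[0,0,0],[0,0,0],[0,0,0],[0,0,0],[0,0,0],[0,0,0],[0,0,0]], claw=[-0.36,-0.36,-0.36,-0.36,-0.36,-0.36,-0.36,-0.36])

```text
clock: 10.4
tcp_pos: [575.8, 186.0, 38.9]
ee_rot: [1.0, -0.015, 0.001, -0.0]
force: [5.2, -0.2, -0.2]
width: 59.6
gripper_force: 2.3
```

carry_out(dp=[[-7,0,0],[-14,0,0],[-21,0,0],[-28,0,0],[-35,0,0],[-42,0,0],[-48,0,0],[-52,0,0]], angular=[[0,0,0],[0,0,0],[0,0,0],[0,0,0],[0,0,0],[0,0,0],[0,0,0],[0,0,0]], claw=[-0.36,-0.36,-0.36,-0.36,-0.36,-0.36,-0.36,-0.36])

```text
clock: 11.2
tcp_pos: [523.7, 187.6, 38.9]
ee_rot: [1.0, -0.015, 0.0, -0.0]
force: [5.4, -1.5, -0.4]
width: 60.2
gripper_force: 2.3
```

carry_out(dp=[[-2,0,0],[-4,0,0]], angular=[[0,0,0],[0,0,0]], claw=[-0.36,-0.36])

```text
clock: 11.4
tcp_pos: [520.1, 187.7, 38.9]
ee_rot: [1.0, -0.015, 0.001, -0.0]
force: [5.6, 0.2, -0.5]
width: 59.6
gripper_force: 2.4
```

Run:
```python
from h import *
go(510.5,188,38)
p,d=snapshot("scene"); cv2.imwrite("pics/s3.png",cv2.resize(p[90:330,150:470,::-1],None,fx=2.4,fy=2.4))
C=cloud("scene",d,d>0)
k=C[(C[:,2]>80)&(C[:,2]<108)&(C[:,0]>385)&(C[:,0]<560)&(C[:,1]>100)&(C[:,1]<260)]; print(len(k),np.percentile(k,[1,99],axis=0).round())
```

```text
(510.5, 188, 38) dp [-9.6 -0.   0.9] rot [-0.01 -0.06  0.01] F [ 5.57  0.25 -0.48] w 59.6
2015 [[407. 138.  81.]
 [519. 244. 100.]]
```

View pics/s3.png

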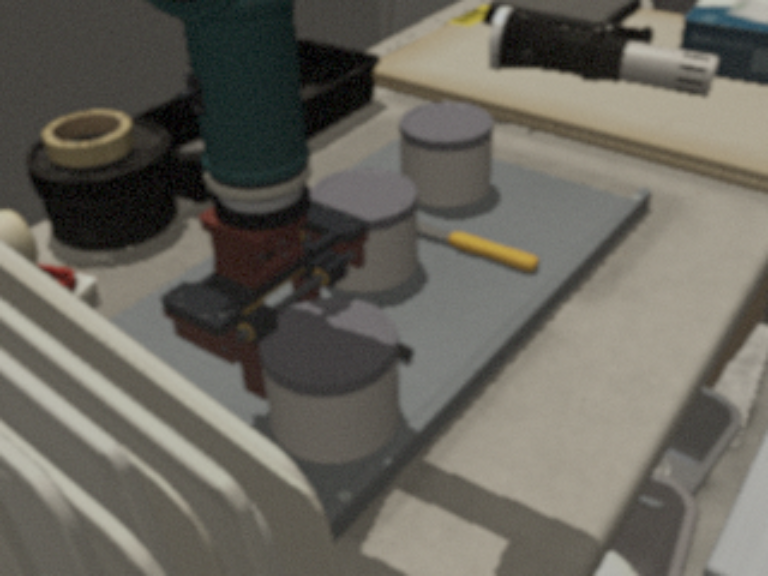

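The crop shows the full jar upright at (333,400), about 9 mm short of the lip. The pen is undisturbed, mostly hidden behind it. I'll close the gap gently and watch the force.

carry_out(dp=[[-2,0,0],[-4,0,0],[-6,0,0],[-7,0,0]], angular=[[0,0,0],[0,0,0],[0,0,0],[0,0,0]], claw=[-0.36,-0.36,-0.36,-0.36])

```text
clock: 11.85
tcp_pos: [513.2, 188.0, 38.9]
ee_rot: [1.0, -0.015, 0.001, -0.0]
force: [5.0, 0.4, 0.7]
width: 59.4
gripper_force: 2.5
```

carry_out(dp=[[-1,0,0],[-2,0,0]], angular=[[0,0,0],[0,0,0]], claw=[-0.36,-0.36])

```text
clock: 12.05
tcp_pos: [511.4, 188.0, 38.9]
ee_rot: [1.0, -0.015, 0.001, -0.0]
force: [6.1, -0.2, -0.4]
width: 60.0
gripper_force: 2.5
```

carry_out(dp=[[-1,0,0]], angular=[[0,0,0]], claw=[-0.36])

```text
clock: 12.15
tcp_pos: [510.4, 188.0, 38.9]
ee_rot: [1.0, -0.015, 0.001, -0.0]
force: [7.2, 0.8, 0.4]
width: 59.8
gripper_force: 3.4
```

Pad force is rising, which means contact. One more millimetre to confirm.

carry_out(dp=[[-1,0,0]], angular=[[0,0,0]], claw=[-0.36])

```text
clock: 12.25
tcp_pos: [510.3, 188.1, 39.1]
ee_rot: [1.0, -0.015, 0.002, -0.0]
force: [9.0, -1.9, 0.7]
width: 59.7
gripper_force: 3.6
```

The tool has stalled at the lip. I'll back off, lift and clear the view.

carry_out(dp=[[4,0,0],[15,0,0],[30,0,0],[30,0,-40],[30,0,-85],[30,0,-130],[30,0,-170],[30,0,-170]], angular=[[0,0,0],[0,0,0],[0,0,0],[0,0,0],[0,0,0],[0,0,0],[0,0,0],[0,0,0]], claw=[-0.36,-0.36,-0.36,-0.36,-0.36,-0.36,-0.36,-0.36])

```text
clock: 13.05
tcp_pos: [541.7, 187.8, 214.2]
ee_rot: [1.0, -0.015, 0.004, -0.001]
force: [0.6, -0.2, -1.0]
width: 59.8
gripper_force: 0.0
```

carry_out(dp=[[0,50,0],[0,100,0],[-10,150,0],[-20,200,0],[-30,250,0],[-40,300,0],[-50,350,0],[-60,390,0]], angular=[[0,0,0],[0,0,0],[0,0,0],[0,0,0],[0,0,0],[0,0,0],[0,0,0],[0,0,0]], claw=[-0.36,-0.36,-0.36,-0.36,-0.36,-0.36,-0.36,-0.36])

```text
clock: 13.85
tcp_pos: [465.3, -202.5, 207.5]
ee_rot: [1.0, -0.015, -0.001, -0.001]
force: [0.1, -0.9, 0.3]
width: 59.6
gripper_force: 0.0
```

carry_out(dp=[[-20,45,0],[-40,90,0],[-60,135,0],[-80,180,0],[-100,225,0],[-120,270,0],[-140,300,0],[-140,300,0]], angular=[[0,0,0],[0,0,0],[0,0,0],[0,0,0],[0,0,0],[0,0,0],[0,0,0],[0,0,0]], claw=[-0.36,-0.36,-0.36,-0.36,-0.36,-0.36,-0.36,-0.36])

```text
clock: 14.65
tcp_pos: [315.2, -499.9, 207.1]
ee_rot: [1.0, -0.017, -0.001, -0.001]
force: [0.5, 0.7, 0.1]
width: 59.8
gripper_force: 0.0
```

Run:
```python
from h import *
p,C,o=jars(); print(*o,sep="\n"); cv2.imwrite("pics/t3.png",p[...,::-1])
q=C[(abs(C[:,1]-190)<15)&(C[:,0]>380)&(C[:,0]<520)]
print([(x,round(float(np.median(q[(q[:,0]>=x)&(q[:,0]<x+4),2])),1)) for x in range(380,516,4) if ((q[:,0]>=x)&(q[:,0]<x+4)).any()])
```

```text
(454.2, 190.2, 56.6, [484, 28, 111, 113, 9603])
(580.7, -15.8, 56.7, [279, 154, 112, 113, 9599])
(598.7, -207.7, 56.9, [87, 173, 112, 113, 9668])
[(380, 1.0), (384, 26.4), (388, 27.0), (392, 27.3), (396, 27.4), (400, 96.7), (404, 96.4), (408, 95.5), (412, 95.1), (416, 95.2), (420, 95.0), (424, 94.8), (428, 95.0), (432, 95.0), (436, 95.6), (440, 95.2), (444, 95.2), (448, 95.4), (452, 95.2), (456, 95.2), (460, 95.6), (464, 95.1), (468, 95.4), (472, 95.5), (476, 95.4), (480, 95.6), (484, 95.6), (488, 95.5), (492, 94.8), (496, 94.9), (500, 96.1), (504, 96.3), (508, 94.8), (512, 6.1)]
```

View pics/t3.png

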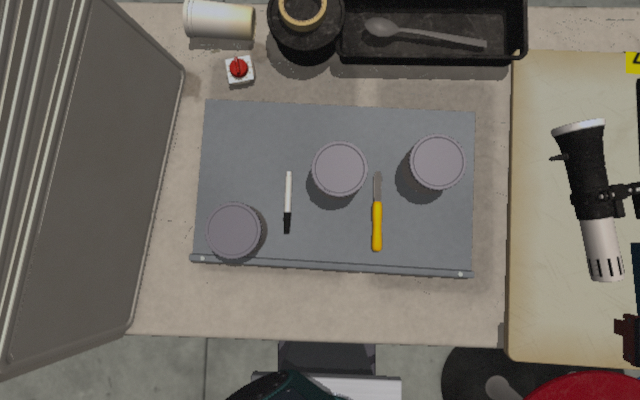

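The top picture shows the full jar at (234,231), level and against the lip at x = 454, as predicted. The empties at (339,168) and (436,162) each moved 13 mm. The pen and peeler are unmoved.

```bash
python3 -c "
from bench import r
print(r.hand_in())"
```

```text
the job is handed in; nothing more can be done
None
```

The left jar was the full one: it dragged at about 5 N, against 1–2 N for the other two. It now stands upright against the lip, each empty moved about 13 mm, the pen and peeler were not disturbed, and the job is handed in.

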